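# Clamp the copper-ore billet from the specimen crate

### The arm

A 7-joint arm with a two-finger parallel gripper is mounted at the origin on the work surface. World frame = base frame: x ahead of the robot, y to its left, z up, the work surface at z = 0. Lengths are in m, angles in rad, forces in N, time in s.
With the tool pointing down it reaches from about 0.35 to 0.9 m from the base axis. Payload 19.9 kg.
Tool frame: the origin (TCP) lies between the finger pads; the fingertips stand 11 mm ahead of it and the grasp point (between the pads) lies 8 mm behind it; z points along the fingers, y is the line along which they close (so a half turn about z gives the same grasp; the last joint's range is limited). The gripper opens to 85 mm and grips with 20 to 120 N. Pads are 22 mm wide; open, the fingers measure 114 mm over their backs; the gripper's body (76 mm by 85 mm) begins 54 mm behind the grasp point. The pads swing forward as they close: fully open they stand 13 mm farther back than shut.
Start: joints at [-1.188, 0.417, -0.01, 1.614, 0.005, 1.111, -0.053], TCP at [0.257, 0.57, 0.242] pointing down, gripper open.
Joint ranges: [-2.81, 2.81], [-0.39, 2.02], [-1.27, 1.25], [0.06, 2.57], [-1.19, 4.33], [0.19, 2], [-2.82, 2.82]. Speed limits (rad/s): [1.89, 1.89, 2.39, 2.39, 3.01, 3.01, 3.01].

### API

Orientations are given as [roll, pitch, yaw] about the fixed x, y, z axes, in that order (R = Rz(yaw) Ry(pitch) Rx(roll)).
In Python, from bench import monitor, optics, ticket, finder gives the robot as it stands.
- The arm moves only by the tool drive_tool, never from a script. Its argument "commands" is a list that holds one entry, the list of rows, each a list of 4 numbers: the shift along the world's x, y, z in units of 0.2 m (1.0 is 0.2 m), then the turn about the world's z in units of pi rad (1.0 is pi rad). In form: [[[dx, dy, dz, roll], ...]]. A call has 1 to 20 rows; each row is the pose to reach, as a shift and turn from the pose commanded when the call began, turning the shorter way round; what a row does not reach only later rows make up. A row lasts 1/12 s, in which the tool goes at most 41.7 mm and 7.16 degrees, less where a joint would pass 70% of its speed; a pose out of reach is approached as far as the arm can. A call with a number of a shift or a turn outside -1 to 1 is refused whole. A call with a gripper value outside its range is refused whole. "hand" is the opening, from 0 (shut) to 1 (fully open), set as the call begins (left out, the last holds). The fingers move at their own pace and stop on an object; the grip force is fixed at half the most. Time passes only in rows, so rows that repeat a pose let the fingers close. It gives the time, the measured TCP pose, the force, the opening and the grip force at its end, in the units of the state.
- monitor.sense(): the state, without advancing time (a new reading comes with each control period).
- optics.read_camera(name): name is "side" or "top"; returns the picture (480x640x3 uint8, red, green, blue); there is no depth.
- optics.get_calibration(name): a dict with "K" (3x3 intrinsics, pixels), "extrinsics" (4x4, takes a point from camera to world coordinates). Camera axes: x right, y down, z forward; pixel columns grow to the right and rows downward; lengths in m; the calibration is good to about 2 mm. A picture is of the moment at which its call begins. get_calibration takes no time and is no camera call.
- ticket.hand_in(): hands the job in; it is judged then, once.
Trained networks look in the newest picture that a camera, given by its name, has taken for a name from the list of things; names that differ only in an ending like _2 or _b are one class to them, and where a whole thing is asked for, a point or a joint stands for the part that bears it (a point fixed in the world has none). Each returns a list of dicts, best first, with "confidence" (0 to 1); they miss things now and then, are a little off and sometimes report something else, mostly with a low value. They report only what shows in the picture. A call takes as long as a camera call. They do not tell look-alikes from the thing itself.
- finder.trace(label, camera): "pixels" (480x640 bool, what is visible of it) and "extent" ([centre column, centre row, width, height] in pixels, round what is visible of it).
- finder.mark_of(label, camera): "point" ([column, row] in pixels: a listed point, or the origin of a listed thing).
The state is a dict: "time": time; "q": joint angles; "joint_vel": joint speeds; "joint_efforts": joint torques, N m; "ee_pos": TCP position; "ee_rot": TCP orientation; "ft_force": force on the tool from outside, world axes, zero at the start; "wrist_torque": the same for the moment, N m; "opening": finger opening in m; "grip_force": force on a finger pad.
Only numpy, scipy, OpenCV 4.12 (cv2) and the standard library are available. Lean on these libraries where they do the work, as an engineer would, in place of code of your own. Each camera call takes 0.05 s, during which the arm holds its last target. There are 200 camera calls.

### The job

Pick the green-banded copper-ore billet out of the plastic specimen crate and lay it lengthwise in the channel of the billet clamp, setting it down rather than dropping it. Then push the blue sliding stop along until the billet is held end to end between it and the fixed stop, and turn the red knob clockwise as far as it goes to lock it. Leave the other things in the crate and on the bench where they are.

Things in the scene. Friction and masses are not known exactly. Their poses are not given: they have to be found in the camera images.
- ore: The target: a sawn copper-ore billet, a square bar 120 x 32 x 32 mm (about 0.33 kg), dark brown with four bright green bands across it. It lies in the crate. Origin: centre of its underside; x runs along its length. Either end may lead.
- ore_center (a point): Centre of the ore billet (16 mm above its underside when it lies flat).
- granite: A grey sawn stone billet, 120 x 32 x 32 mm, in the crate, lying roughly parallel to the ore billet; leave it there. Origin: centre of its underside, x along its length.
- ironstone: A rust-red sawn stone billet, 120 x 32 x 32 mm, in the crate; leave it there. Origin: centre of its underside, x along its length.
- slate: A blue-black sawn stone billet with thin white veins, 120 x 32 x 32 mm, in the crate; leave it there. Origin: centre of its underside, x along its length.
- flask: A white rectangular plastic flask with a blue cap, about 101 x 36 x 30 mm, lying across the +x end of the crate; leave it there. Origin: on its underside near the middle, y along its length.
- lump: A brown lump of rock about 52 x 34 x 34 mm high at the +x end of the crate; leave it there. Origin: centre of its underside.
- crate: Translucent open plastic crate, fixed to the bench: 258 (x) x 340 (y) x 48 mm high outside, walls and floor 4 mm. The four billets lie side by side on its floor, along its x within about 0.2 rad, in any order, about 70 mm apart along its y (at least 25 mm free on both sides of each near its middle, so open the fingers only to some 45 to 55 mm there). Origin: centre of its underside, on the bench.
- holder: Billet clamp, fixed to the bench: grey base 275 x 100 mm, 12 mm thick. On it a channel along the clamp's x, 42 mm wide between two aluminium rails 10 mm high. The fixed dark steel end stop is at +x, 45 mm high over the bench, its inner face at x = +125 mm. Origin: on the bench, on the channel's centre line; x points along the channel from the sliding stop to the fixed stop.
- bed (a point): Point on the channel floor (12 mm above the bench) under the middle of a billet that touches the fixed stop: clamp x = +65 mm, y = 0.
- stop (a joint): Travel of the blue sliding stop along the clamp's +x, towards the fixed stop, in m (0 to 0.085; starts at 0 to 0.03). The gap between the two stops is 190 mm minus the travel, so it closes on the 120 mm billet at 0.070. It slides with about 2.5 N of friction and stays where it is left. The block is 50 mm long (x), 66 mm wide, its top 50 mm above the bench.
- stop_face (a point): Middle of the sliding stop's face that meets the billet, 28 mm above the bench; 25 mm in +x from the knob's axis.
- knob (a joint): Angle of the red clamp knob on top of the sliding stop, in rad: 0 free, 1.4 fully locked at its end; starts at 0 to 0.2. It grows turning clockwise seen from above. At 0 the grip bar lies across the channel, at 1.4 nearly along it. It turns with light friction (0.06 N m) to a hard end and stays where left; the lock shows only as this angle (the stop slides as before).
- knob_grip (a point): Point to grip on the knob: on its upright axis, 72.5 mm above the bench, moving with the sliding stop. The grip bar is 60 mm long, 16 mm thick and stands from 57.5 to 82.5 mm above the bench. The point's own y axis runs along the bar.
- dropper: Amber dropper bottle with a blue cap, 38 mm across, about 105 mm tall, standing on the bench beyond the work; do not disturb. Origin: centre of its underside.
- jar: Low glass jar with a white lid, 62 mm across, about 62 mm tall, standing on the bench beyond the work; do not disturb. Origin: centre of its underside.
Mind the look-alikes: they are no part of the job. What is meant by the ore is not pink, purple or yellow, and is the smaller of those in its own colour.

How it is judged:
On the way, in this order (a step that is already met when the one before it is completed fails the run):
1. the ore billet is lifted clear of the crate (z of ore_center in the frame of crate above 0.075 m and contact force between the fingers and ore above 0.5 N), for 0.1 s.
2. the ore billet lies in the clamp's channel between the stops, let go (y of ore_center in the frame of holder between -0.006 and 0.006 m and z of ore_center in the frame of holder between 0.024 and 0.032 m and angle between the x axis of ore and the x axis of holder, either way round below 0.09 rad and x of ore_center in the frame of holder between 0 and 0.07 m and contact force between the fingers and ore below 0.3 N and linear speed of ore below 0.03 m/s), for 0.2 s.
3. the sliding stop has been pushed up so that the billet is held between the two stops (x of ore_center in the frame of holder between 0.061 and 0.069 m and value of joint stop between 0.066 and 0.074 m), for 0.1 s.
4. the knob is turned clockwise to its locked end (value of joint knob above 1.2 rad), for 0.1 s.
At the end, for the whole second after the job is handed in: The ore billet lies flat in the channel (6 mm sideways, 4 mm in height, 0.09 rad), its middle within 4 mm of its place against the fixed stop; the sliding stop is within 4 mm of closing on it (travel 0.066 to 0.074); the knob is past 1.2 rad; all let go and at rest (all of step 3 and y of ore_center in the frame of holder between -0.006 and 0.006 m and z of ore_center in the frame of holder between 0.024 and 0.032 m and angle between the x axis of ore and the x axis of holder, either way round below 0.09 rad and value of joint knob above 1.2 rad and contact force between the fingers and ore below 0.3 N and linear speed of ore below 0.02 m/s and velocity of joint stop between -0.01 and 0.01 m/s); the robot touches nothing.
It fails at once if the ore billet was dropped (falling unheld faster than 0.6 m/s, about 20 mm of free fall) (linear speed of ore above 0.6 m/s and contact force between anything else and ore below 0.05 N).
It fails at once if another thing in the crate was moved by more than 50 mm (distance of any of granite, ironstone, slate, flask, lump from where it was at the start of the episode above 0.05 m).
It fails at once if the dropper bottle or the jar was moved by more than 30 mm or tipped (distance of any of dropper, jar from where it was at the start of the episode above 0.03 m or angle between any of dropper, jar's own z axis and vertical above 0.5 rad).
It also fails if it takes over 53 s, if anything falls off the work surface, if the arm or the gripper's body presses on something with over 40 N, if the wrist force passes 120 N, or if a joint passes its speed limit or range.

## Working session

There is one attempt and no reset: what is moved stays moved. The work goes in short steps, Python scripts to look and compute and a tool call to move; the robot and the scene stay as the last step left them, time stands still between calls to the robot, and variables do not carry over. Pictures are saved under pics/ and viewed, at most 10 in all, crops included, and the job is handed in when it is done.

Besides the shell and the picture viewer there is one more tool, called after "Call:" as name([rows], argument=value, ...), one row to a line, values as JSON. drive_tool: Moves the arm, as the interface text tells. Its arguments: {"type":"object","properties":{"commands":{"type":"array","items":{"type":"array","items":{"type":"array","items":{"type":"number"}}}},"hand":{"type":"number"}},"required":["commands"]}

```bash
mkdir -p pics; cat > h.py <<'E'
import numpy as np, cv2
from bench import monitor, optics, ticket, finder
def cal(c):
    d=optics.get_calibration(c); return np.array(d["K"]),np.array(d["extrinsics"])
def ray(c,p,z):
    K,E=cal(c); d=E[:3,:3]@np.linalg.solve(K,[p[0],p[1],1.]); o=E[:3,3]
    return o+d*(z-o[2])/d[2]
def proj(c,X):
    K,E=cal(c); p=K@(E[:3,:3].T@(np.array(X)-E[:3,3])); return p[:2]/p[2]
def snap(c,name=None,crop=None,f=1):
    im=optics.read_camera(c)
    if name:
        o=im if crop is None else im[crop[1]:crop[3],crop[0]:crop[2]]
        cv2.imwrite('pics/'+name,cv2.resize(o,None,fx=f,fy=f,interpolation=cv2.INTER_CUBIC)[:,:,::-1])
    return im
E
python3 - <<'E'
from h import *
np.set_printoptions(precision=4,suppress=True)
for c in("top","side"):
    snap(c,c+"0.png"); K,E=cal(c); print(c,K[0,0],E)
for l in("ore","ore_center","bed","stop_face","knob_grip","holder","crate"):
    for c in("top","side"): print(l,c,[(np.round(r["point"],1),round(r["confidence"],2)) for r in finder.mark_of(l,c)[:4]])
s=monitor.sense(); print(s)
E
```

```text
top 468.7708493758365 [[-0.027  -0.9982  0.0536  0.4316]
 [-0.9996  0.0274  0.0063 -0.0317]
 [-0.0077 -0.0534 -0.9985  1.3648]
 [ 0.      0.      0.      1.    ]]
side 608.5185605622863 [[ 0.719  -0.5483  0.4271 -0.1233]
 [-0.6948 -0.5514  0.4616 -0.6913]
 [-0.0176 -0.6287 -0.7775  1.2024]
 [ 0.      0.      0.      1.    ]]
ore top [(array([303.5, 257. ]), 0.96), (array([465.7, 337.2]), 0.92), (array([371.7, 237.9]), 0.91), (array([309.9, 196.9]), 0.62)]
ore side [(array([350.8, 441.4]), 0.96), (array([283.2, 250.1]), 0.93), (array([354.5, 282.1]), 0.88), (array([341.7, 219. ]), 0.81)]
ore_center top [(array([406.2, 309.4]), 0.81), (array([371.9, 234.4]), 0.62), (array([297.5, 259.4]), 0.57), (array([311.1, 194.1]), 0.57)]
ore_center side [(array([320.1, 359.5]), 0.95), (array([341.6, 212.1]), 0.82), (array([284.5, 246.7]), 0.7), (array([358.3, 277.8]), 0.68)]
bed top [(array([243.2, 203.8]), 0.7), (array([377.9, 194.5]), 0.66)]
bed side [(array([285.6, 177.5]), 0.8), (array([400.1, 259.7]), 0.61)]
stop_face top [(array([232.1, 239.9]), 0.59)]
stop_face side [(array([245.4, 191.4]), 0.57)]
knob_grip top [(array([241.5, 203.5]), 0.7), (array([226.3, 252.1]), 0.59)]
knob_grip side [(array([234.4, 183.5]), 0.77)]
holder top [(array([237.4, 225.3]), 0.88)]
holder side [(array([265.2, 191. ]), 0.72)]
crate top []
crate side [(array([402.7, 298. ]), 0.69), (array([376.6, 302.9]), 0.58), (array([284.4, 178.4]), 0.26)]
{'time': 0.8, 'q': array([-1.1885,  0.4174, -0.0103,  1.6136,  0.0047,  1.1107, -0.053 ]), 'joint_vel': array([-0.0002,  0.0002,  0.0008, -0.0001, -0.0006,  0.001 ,  0.0007]), 'joint_efforts': array([ -0.0002, -86.4198,   0.678 , -43.5171,   0.0192,   0.0023,
        -0.0001]), 'ee_pos': array([0.257 , 0.5697, 0.2423]), 'ee_rot': array([-3.1415,  0.0001,  2.7178]), 'ft_force': array([0.2819, 0.2973, 0.7648]), 'wrist_torque': array([0.0031, 0.0093, 0.0134]), 'grip_force': 0.0, 'opening': 0.08547097354565603}
```

View pics/top0.png

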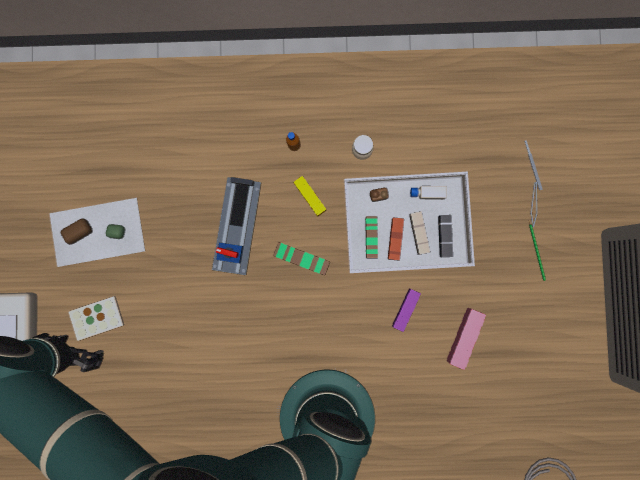

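View pics/side0.png

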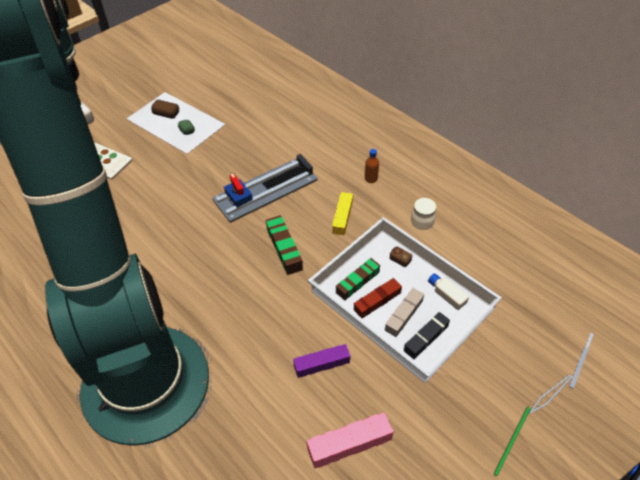

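Candidates: the green-banded bar in the crate at top (372,237), a larger green-banded bar on the bench (302,258), yellow (310,196), purple (406,310) and pink (467,338). I choose the crate one: it is green-brown, the smaller of the two in its colour, and lies in the crate. Next is a close crop to check it, along with the measurements.

```bash
cat >> h.py <<'E'
def rect(c,pts,z):
    W=np.array([ray(c,p,z)[:2] for p in pts],np.float32)
    return cv2.minAreaRect(W)
E
python3 - <<'E'
from h import *
np.set_printoptions(precision=4,suppress=True)
im=snap("top"); 
a=cv2.resize(im[165:285,340:480],None,fx=4,fy=4,interpolation=cv2.INTER_CUBIC)
b=cv2.resize(im[165:285,200:270],None,fx=4,fy=4,interpolation=cv2.INTER_CUBIC)
cv2.imwrite('pics/crop1.png',np.hstack([b,a])[:,:700+140,::-1][:, :800])
for l in("ore","granite","ironstone","slate","flask","stop","holder","dropper","jar","lump","crate","knob"):
    for r in finder.trace(l,"top")[:4]:
        m=r["pixels"]; ys,xs=np.nonzero(m); pts=np.c_[xs,ys]
        z={"ore":.036,"granite":.036,"ironstone":.036,"slate":.036,"stop":.05,"knob":.0825}.get(l,.02)
        (cx,cy),(w,h),ang=rect("top",pts,z)
        print(l,round(r["confidence"],2),np.round(r["extent"]),"xy %.3f %.3f size %.3f %.3f ang %.1f"%(cx,cy,w,h,ang))
E
```

```text
ore 0.92 [464. 340.  37.  63.] xy 0.218 -0.396 size 0.058 0.166 ang 66.6
ore 0.77 [302. 261.  54.  30.] xy 0.455 0.060 size 0.157 0.047 ang 67.7
ore 0.67 [372. 237.  13.  40.] xy 0.510 -0.141 size 0.120 0.035 ang 0.6Traceback (most recent call last):
  File "<stdin>", line 11, in <module>
  File "h.py", line 17, in rect
    W=np.array([ray(c,p,z)[:2] for p in pts],np.float32)
                ~~~^^^^^^^
  File "h.py", line 6, in ray
    K,E=cal(c); d=E[:3,:3]@np.linalg.solve(K,[p[0],p[1],1.]); o=E[:3,3]
        ~~~^^^
  File "h.py", line 4, in cal
    d=optics.get_calibration(c); return np.array(d["K"]),np.array(d["extrinsics"])
ValueError: time passes only in moves, steps and waits
```

View pics/crop1.png

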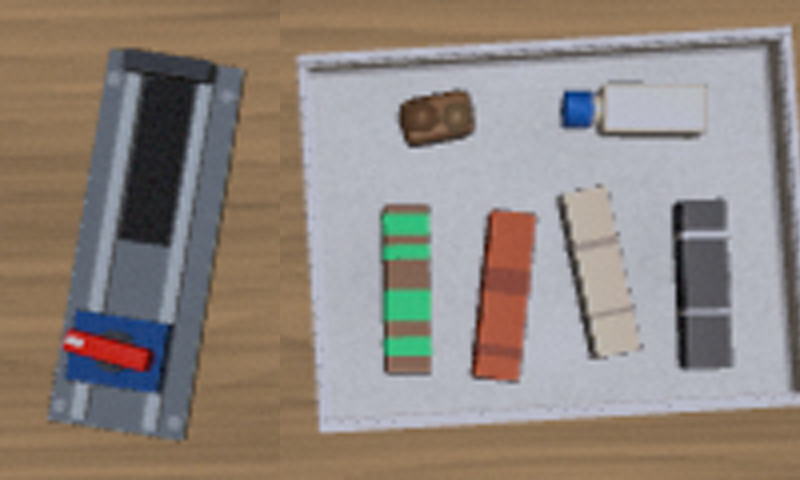

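The crop shows the crate bar (crop 405,290) with four green bands. The clamp is at left: black fixed stop at the top (160,65), blue stop with its red knob at the bottom (110,350). The ore choice is confirmed at 120 mm long. Next I measure the clamp.

```bash
sed -i 's/^def cal(c):/import functools\n@functools.cache\ndef cal(c):/' h.py
python3 - <<'E'
from h import *
np.set_printoptions(precision=4,suppress=True)
C=lambda u,v:(200+(u+.5)/4-.5,165+(v+.5)/4-.5)
for n,p,z in [("TR",(245,68),.012),("BL",(50,420),.012),("BR",(184,439),.012),("TLstop",(112,50),.045),("TRstop",(215,66),.045),("stopinL",(115,70),.045),("stopinR",(211,81),.045),
  ("bTL",(76,310),.05),("bTR",(173,325),.05),("bBL",(66,377),.05),("bBR",(163,390),.05)]:
    print(n,ray("top",C(*p),z))
for c in("top","side"):
  im=optics.read_camera(c)
  hsv=cv2.cvtColor(im,cv2.COLOR_RGB2HSV).astype(int); H,S,V=hsv[...,0],hsv[...,1],hsv[...,2]
  X,Y=np.meshgrid(range(640),range(480))
  roi=(X>205)&(X<330)&(Y>150)&(Y<290) if c=="side" else (X>205)&(X<270)&(Y>165)&(Y<285)
  for n,m,z in (("red",((H<6)|(H>174))&(S>170)&(V>100),.0825),("blue",(H>105)&(H<125)&(S>150),.05)):
    ys,xs=np.nonzero(m&roi); (cx,cy),s,a=rect(c,np.c_[xs,ys],z); print(c,n,len(xs),"%.4f %.4f"%(cx,cy),s,a,xs.mean(),ys.mean())
  for r in finder.trace("holder",c)[:2]:
    ys,xs=np.nonzero(r["pixels"]); (cx,cy),s,a=rect(c,np.c_[xs,ys],.012); print(c,"holder",r["confidence"],"%.4f %.4f"%(cx,cy),s,a)
  for r in finder.trace("ore",c)[:4]:
    ys,xs=np.nonzero(r["pixels"]); (cx,cy),s,a=rect(c,np.c_[xs,ys],.036); print(c,"ore",r["confidence"],r["extent"],"%.4f %.4f"%(cx,cy),s,a)
  for l in("stop_face","knob_grip","bed"): print(l,[(np.round(r["point"],1),r["confidence"]) for r in finder.mark_of(l,c)[:2]])
E
```

```text
TR [0.6813 0.1743 0.012 ]
BL [0.4292 0.32   0.012 ]
BR [0.413  0.2235 0.012 ]
TLstop [0.6908 0.2637 0.045 ]
TRstop [0.6772 0.1906 0.045 ]
stopinL [0.6764 0.2618 0.045 ]
stopinR [0.6665 0.1936 0.045 ]
bTL [0.506  0.2908 0.05  ]
bTR [0.4936 0.2227 0.05  ]
bBL [0.4591 0.2985 0.05  ]
bBR [0.4482 0.2305 0.05  ]
top red 103 0.4762 0.2618 (0.05670935660600662, 0.015011091716587543) 72.57749938964844 227.1747572815534 252.3495145631068
top blue 231 0.4765 0.2618 (0.06531443446874619, 0.047941405326128006) 79.02690124511719 229.7965367965368 252.53246753246754
top holder 0.57 0.5547 0.2474 (0.10519007593393326, 0.2784339487552643) 79.71443176269531
top ore 0.97 [302.9, 257.0, 53.9, 32.3] 0.4553 0.0603 (0.15453170239925385, 0.04364597052335739) 67.14582824707031
top ore 0.82 [370.4, 235.4, 12.9, 37.9] 0.5097 -0.1377 (0.03694947808980942, 0.11949756741523743) 88.23139190673828
top ore 0.82 [312.1, 197.8, 25.5, 39.7] 0.6302 0.0321 (0.12087032198905945, 0.035486482083797455) 33.855010986328125
top ore 0.58 [466.8, 340.5, 41.2, 61.3] 0.2192 -0.3949 (0.06243477389216423, 0.1687001883983612) 65.4301
[... 361 characters left out ...]
older 0.9 0.5653 0.2664 (0.15429605543613434, 0.28811511397361755) 79.60485076904297
side ore 0.88 [350.1, 439.7, 84.9, 58.4] 0.2145 -0.4017 (0.06081632524728775, 0.17075522243976593) 65.86366271972656
side ore 0.85 [286.0, 245.8, 41.2, 60.9] 0.4481 0.0512 (0.18340469896793365, 0.05004217103123665) 67.54844665527344
side ore 0.72 [341.9, 215.9, 19.6, 41.4] 0.6232 0.0215 (0.1416119933128357, 0.03713531792163849) 34.372955322265625
side ore 0.69 [355.6, 280.4, 44.6, 39.0] 0.5029 -0.1470 (0.04862334579229355, 0.13371992111206055) 89.29429626464844
stop_face [(array([249.1, 190.3]), 0.9)]
knob_grip [(array([234.9, 181.6]), 0.51)]
bed [(array([284.1, 177.2]), 0.56), (array([353.4, 284.8]), 0.46)]
```

Call:
drive_tool([
  [[0.32,-0.9,0,0.135],[0.32,-0.9,0,0.135],[0.32,-0.9,0,0.135],[0.32,-0.9,0,0.135],[0.32,-0.9,0,0.135],[0.32,-0.9,0,0.135]],
], hand=0.62)

```text
time: 2.0
ee_pos: [0.3235, 0.3849, 0.2427]
ee_rot: [-3.141, 0.001, 3.136]
ft_force: [1.8, 0.7, 0.4]
opening: 0.0531
grip_force: 0.0
```

Call:
drive_tool([
  [[0.32,-0.9,0,0],[0.32,-0.9,0,0],[0.32,-0.9,0,0],[0.32,-0.9,0,0],[0.32,-0.9,0,0],[0.32,-0.9,0,0]],
])

```text
time: 2.5
ee_pos: [0.3866, 0.2054, 0.2426]
ee_rot: [-3.141, 0.001, 3.136]
ft_force: [-0.0, 0.6, 0.1]
opening: 0.0527
grip_force: 0.0
```

Call:
drive_tool([
  [[0.32,-0.9,0,0],[0.32,-0.9,0,0],[0.32,-0.9,0,0],[0.32,-0.9,0,0],[0.32,-0.9,0,0],[0.32,-0.9,0,0]],
])

```text
time: 3.0
ee_pos: [0.4503, 0.0254, 0.2426]
ee_rot: [-3.141, 0.001, 3.136]
ft_force: [-0.4, 0.1, 0.3]
opening: 0.0531
grip_force: 0.0
```

Call:
drive_tool([
  [[0.3,-0.86,-0.3,0],[0.3,-0.86,-0.3,0],[0.3,-0.86,-0.3,0],[0.3,-0.86,-0.3,0],[0.3,-0.86,-0.3,0],[0.3,-0.86,-0.3,0],[0.3,-0.86,-0.3,0]],
])

```text
time: 3.58
ee_pos: [0.5091, -0.1428, 0.1816]
ee_rot: [-3.141, -0.001, 3.14]
ft_force: [-0.5, 0.2, -0.7]
opening: 0.0527
grip_force: 0.0
```

Call:
drive_tool([
  [[0,0,-0.55,0],[0,0,-0.55,0],[0,0,-0.55,0],[0,0,-0.55,0],[0,0,-0.55,0]],
])

```text
time: 4.0
ee_pos: [0.5089, -0.1411, 0.0724]
ee_rot: [3.141, -0.002, -3.14]
ft_force: [-0.4, -0.6, 1.1]
opening: 0.0528
grip_force: 0.0
```

```bash
python3 - <<'E'
from h import *
snap("side","side1.png",(290,170,430,310),4)
E
```

```text
(no output)
```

View pics/side1.png

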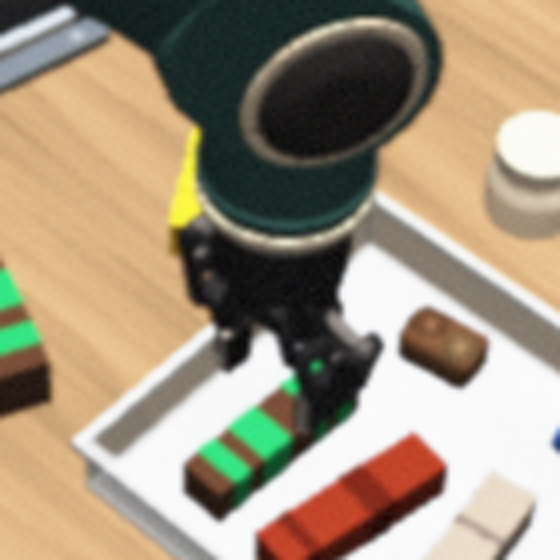

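The fingers (crop 235,350 and 330,410) straddle the banded bar, with the ironstone clear of them. I descend and close.

Call:
drive_tool([
  [[0.005,0,-0.11,0],[0.005,0,-0.22,0],[0.005,0,-0.22,0],[0.005,0,-0.22,0]],
])

```text
time: 4.38
ee_pos: [0.5107, -0.1421, 0.0298]
ee_rot: [3.142, 0.001, -3.141]
ft_force: [0.6, -0.7, 0.6]
opening: 0.053
grip_force: 0.0
```

Call:
drive_tool([
  [[0,0,0,0],[0,0,0,0],[0,0,0,0],[0,0,0,0],[0,0,0,0],[0,0,0,0],[0,0,0,0]],
], hand=0)

```text
time: 4.97
ee_pos: [0.5112, -0.1424, 0.0305]
ee_rot: [3.142, 0.003, -3.142]
ft_force: [-4.1, 2.5, 18.3]
opening: 0.0307
grip_force: 58.9
```

Call:
drive_tool([
  [[0,0,0.1,0],[0,0,0.2,0],[0,0,0.4,0],[0,0,0.6,0],[0,0,0.6,0],[0,0,0.6,0],[0,0,0.6,0]],
])

```text
time: 5.55
ee_pos: [0.5097, -0.142, 0.1483]
ee_rot: [3.141, 0.0, -3.141]
ft_force: [-0.1, 0.4, -4.7]
opening: 0.0307
grip_force: 62.9
```

```bash
python3 - <<'E'
from h import *
snap("side","side2.png",(280,150,430,300),4)
print(monitor.sense()["ee_pos"])
E
```

```text
[ 0.50936433 -0.14193942  0.14753089]
```

View pics/side2.png

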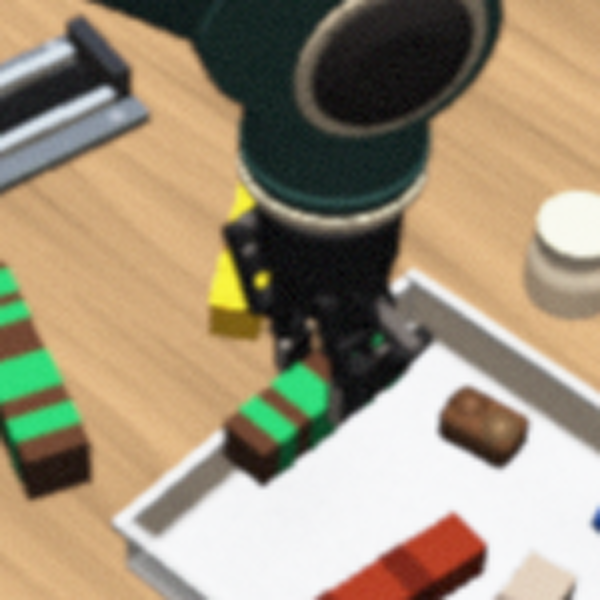

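The billet is lifted level and aligned with the gripper; only the ore moved. I overlay my clamp model on both cameras before placing.

```bash
python3 - <<'E'
from h import *
O=np.array([.5555,.2462]);a=-.180
w=lambda x,y,z:[*(O+[x*np.cos(a)-y*np.sin(a),x*np.sin(a)+y*np.cos(a)]),z]
out=[]
for c,(x0,y0,x1,y1) in(("top",(200,165,275,285)),("side",(205,145,325,225))):
    f=5 if c=="top" else 4
    im=cv2.resize(optics.read_camera(c)[y0:y1,x0:x1],None,fx=f,fy=f,interpolation=cv2.INTER_CUBIC)
    P=lambda *q:tuple(np.int32(np.round(((proj(c,w(*q))-[x0,y0]+.5)*f-.5))))
    L=lambda *p,col=(255,255,0):[cv2.line(im,P(*p[i]),P(*p[i+1]),col,1) for i in range(len(p)-1)]
    h=.1375
    L((-h,-.05,.012),(h,-.05,.012),(h,.05,.012),(-h,.05,.012),(-h,-.05,.012))
    for y in(.021,-.021): L((-h,y,.022),(.125,y,.022),col=(255,0,255))
    L((.125,-.033,.045),(.125,.033,.045),col=(0,255,255))
    k=-.08; L((k-.025,-.033,.05),(k+.025,-.033,.05),(k+.025,.033,.05),(k-.025,.033,.05),(k-.025,-.033,.05),col=(0,255,0))
    out.append(im)
H=600; out=[np.pad(i,((0,H-i.shape[0]),(0,0),(0,0))) for i in out]
im=np.hstack(out)[:, :855]; im=cv2.resize(im,(800,int(600*800/im.shape[1])),interpolation=cv2.INTER_AREA)
cv2.imwrite('pics/ov.png',im[:,:,::-1])
E
```

```text
(no output)
```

View pics/ov.png

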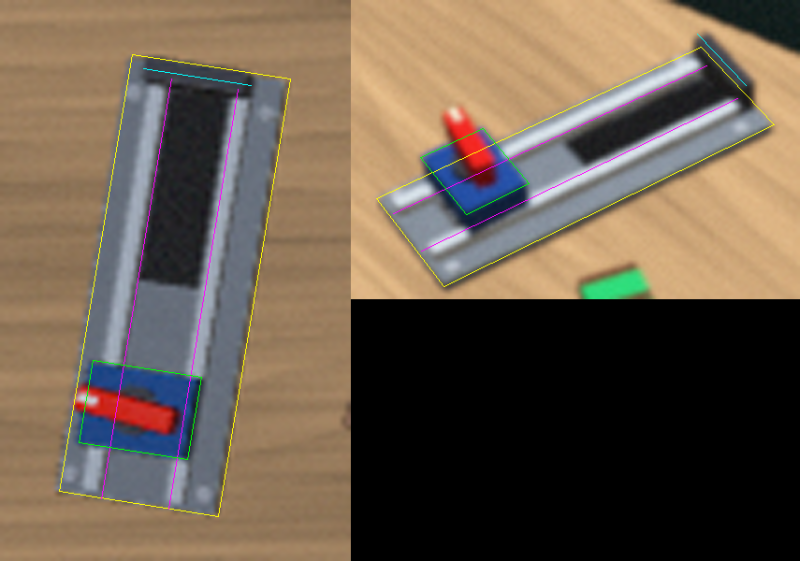

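```bash
python3 - <<'E'
from h import *
np.set_printoptions(precision=1,suppress=True,linewidth=200)
O=np.array([.5555,.2462]);a=-.180
ys=np.arange(-.046,.047,.001)
for c,im in(("top",cv2.imread("pics/top0.png")),("side",cv2.imread("pics/side0.png"))):
  g=cv2.cvtColor(im,cv2.COLOR_BGR2GRAY).astype(np.float32)
  for lo,hi in((-.03,.02),(.02,.065),(.065,.11)):
    p=np.zeros(len(ys))
    for x in np.linspace(lo,hi,40):
      m=np.array([proj(c,[*(O+[x*np.cos(a)-y*np.sin(a),x*np.sin(a)+y*np.cos(a)]),.022]) for y in ys],np.float32)
      p+=cv2.remap(g,m[:,:1],m[:,1:],cv2.INTER_LINEAR)[:,0]/40
    # rail centroids
    res=[]
    for s in(-1,1):
      k=(ys*s>.012)&(ys*s<.036); w=np.clip(p[k]-np.percentile(p[k],60),0,None); res.append((w*ys[k]).sum()/w.sum()*1e3)
    print(c,lo,np.array(res),"mid %.1f"%np.mean(res))
E
```

```text
top -0.03 [-22.9  29.2] mid 3.2
top 0.02 [-23.2  29.2] mid 3.0
top 0.065 [-23.2  29.3] mid 3.0
side -0.03 [-23.4  29. ] mid 2.8
side 0.02 [-24.   28.9] mid 2.5
side 0.065 [-24.1  28.9] mid 2.4
```

Call:
drive_tool([
  [[0.15,0.95,0,0],[0.15,0.95,0,0],[0.15,0.95,0,0],[0.15,0.95,0,0],[0.15,0.95,0,0],[0.15,0.95,0,0]],
])

```text
time: 6.2
ee_pos: [0.5399, 0.0542, 0.147]
ee_rot: [3.14, -0.002, -3.134]
ft_force: [-0.4, 0.7, -4.8]
opening: 0.0306
grip_force: 62.8
```

Call:
drive_tool([
  [[0.3,0.95,0,-0.057],[0.3,0.95,0,-0.057],[0.3,0.95,0,-0.057],[0.3,0.95,0,-0.057],[0.3,0.95,0,-0.057],[0.3,0.95,0,-0.057],[0.3,0.95,0,-0.057]],
])

```text
time: 6.78
ee_pos: [0.5994, 0.2394, 0.1463]
ee_rot: [-3.14, -0.002, 2.966]
ft_force: [-0.1, -1.9, -3.9]
opening: 0.0303
grip_force: 62.8
```

Both cameras agree: the channel axis lies 2.8 mm further to +y and the yaw is right. I correct for that and descend to just above the rails.

Call:
drive_tool([
  [[0.005,0.0075,-0.15,0],[0.005,0.0075,-0.3,0],[0.005,0.0075,-0.45,0],[0.005,0.0075,-0.45,0],[0.005,0.0075,-0.45,0],[0.005,0.0075,-0.45,0]],
])

```text
time: 7.28
ee_pos: [0.6018, 0.2385, 0.0597]
ee_rot: [3.141, 0.001, 2.962]
ft_force: [0.3, 0.1, -4.6]
opening: 0.0302
grip_force: 62.8
```

```bash
python3 - <<'E'
from h import *
snap("side","side3.png",(205,130,325,220),6)
print(monitor.sense()["ee_pos"],monitor.sense()["ee_rot"])
E
```

```text
[0.60205239 0.23888954 0.06017043] [3.14064402e+00 1.88490700e-03 2.96211209e+00]
```

View pics/side3.png

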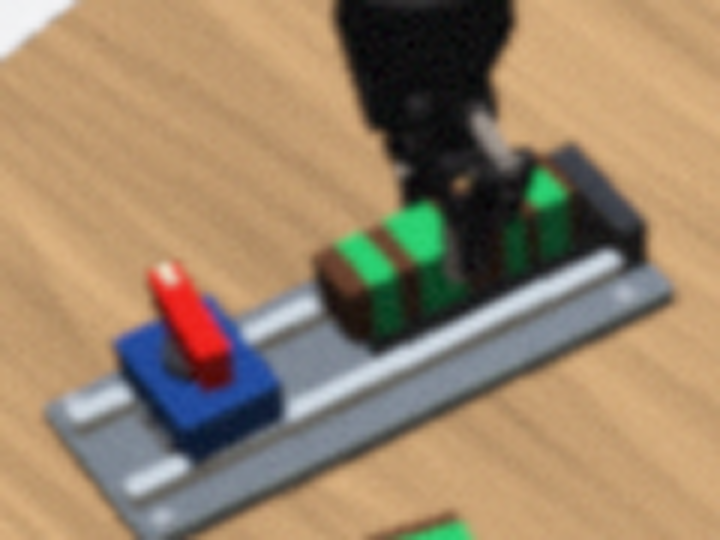

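The billet hangs aligned above the channel; its near end face is at crop (318–372, 255–348). I compare the projected model of the billet with that.

```bash
python3 - <<'E'
from h import *
np.set_printoptions(precision=1,suppress=True)
im=cv2.imread("pics/side3.png")
a=-.180; b=.0602-.0265
O=np.array([.602,.2388])
for y in(0,.003):
 for q in((-.06,.016,b+.032),(-.06,-.016,b+.032),(-.06,-.016,b),(-.06,.016,b),(.06,-.016,b+.032)):
  p=(proj("side",[*(O+[q[0]*np.cos(a)-(q[1]+y)*np.sin(a),q[0]*np.sin(a)+(q[1]+y)*np.cos(a)]),q[2]])-[205,130]+.5)*6-.5
  print(y,q,p)
  if y==0: cv2.circle(im,tuple(int(v) for v in p),3,(255,255,255),-1)
big=cv2.resize(im[180:380,260:620],None,fx=2.2,fy=2.2)
cv2.imwrite("pics/ov2.png",big)
E
```

```text
0 (-0.06, 0.016, 0.0657) [308.4 252.7]
0 (-0.06, -0.016, 0.0657) [345.2 295.4]
0 (-0.06, -0.016, 0.033699999999999994) [351.6 346.3]
0 (-0.06, 0.016, 0.033699999999999994) [315.3 303.8]
0 (0.06, -0.016, 0.0657) [576.4 186.3]
0.003 (-0.06, 0.016, 0.0657) [305.  248.8]
0.003 (-0.06, -0.016, 0.0657) [341.7 291.3]
0.003 (-0.06, -0.016, 0.033699999999999994) [348.1 342.3]
0.003 (-0.06, 0.016, 0.033699999999999994) [312.  299.9]
0.003 (0.06, -0.016, 0.0657) [572.7 182.4]
```

View pics/ov2.png

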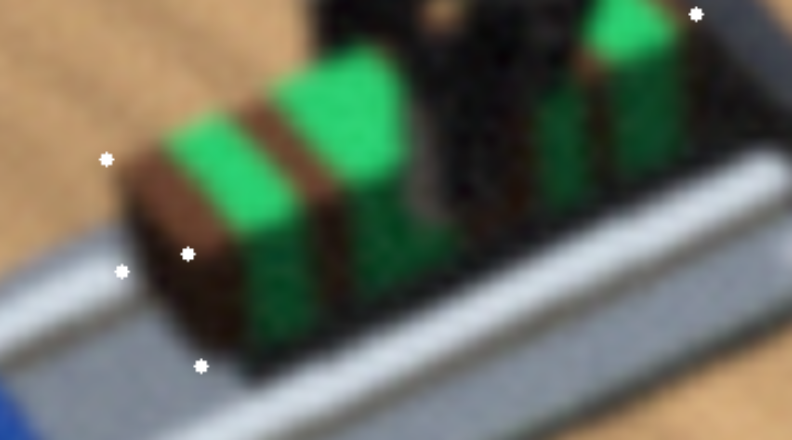

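Call:
drive_tool([
  [[-0.037,0.023,0,0],[-0.037,0.023,-0.02,0],[-0.037,0.023,-0.05,0],[-0.037,0.023,-0.075,0],[-0.037,0.023,-0.09,0],[-0.037,0.023,-0.1,0],[-0.037,0.023,-0.1,0],[-0.037,0.023,-0.1,0]],
])

```text
time: 8.0
ee_pos: [0.5935, 0.2437, 0.0386]
ee_rot: [-3.141, -0.001, 2.963]
ft_force: [-5.8, -0.7, 7.2]
opening: 0.0304
grip_force: 64.4
```

```bash
python3 - <<'E'
from h import *
snap("side","side4.png",(215,135,315,210),8)
print(monitor.sense()["ee_pos"],monitor.sense()["ft_force"])
E
```

```text
[0.59349638 0.24366788 0.03856813] [-6.42796119 -1.30100856  7.98230768]
```

View pics/side4.png

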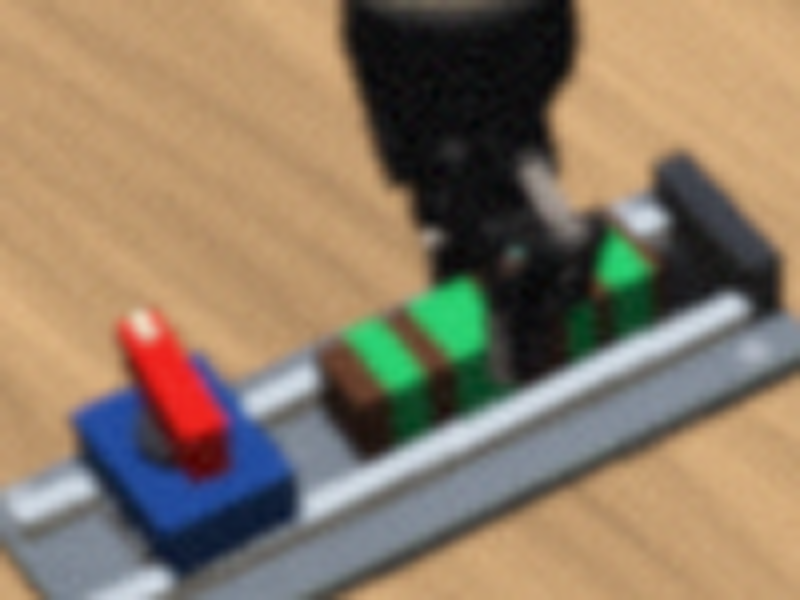

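The billet is down between the rails: the near rail hides its lower edge, TCP z is 8 mm above grasp height as it should be, and about 12 N shows contact. Opening partly and rising.

Call:
drive_tool([
  [[0,0,0,0],[0,0,0,0],[0,0,0,0],[0,0,0,0],[0,0,0,0]],
], hand=0.62)

```text
time: 8.47
ee_pos: [0.5937, 0.2438, 0.0382]
ee_rot: [-3.142, 0.0, 2.963]
ft_force: [-0.8, 0.1, 0.3]
opening: 0.0536
grip_force: 0.0
```

Call:
drive_tool([
  [[0,0,0.05,0],[0,0,0.15,0],[0,0,0.35,0],[0,0,0.5,0],[0,0,0.5,0],[0,0,0.5,0],[0,0,0.5,0]],
])

```text
time: 9.05
ee_pos: [0.5934, 0.2439, 0.1386]
ee_rot: [3.141, 0.0, 2.963]
ft_force: [-0.6, -0.1, -0.7]
opening: 0.0532
grip_force: 0.0
```

Call:
drive_tool([
  [[-0.59,0.1,0,0.46],[-0.59,0.1,0,0.46],[-0.59,0.1,0,0.46],[-0.59,0.1,0,0.46],[-0.59,0.1,0,0.46],[-0.59,0.1,0,0.46],[-0.59,0.1,0,0.46],[-0.59,0.1,0,0.46],[-0.59,0.1,0,0.46],[-0.59,0.1,0,0.46],[-0.59,0.1,0,0.46],[-0.59,0.1,0,0.46],[-0.59,0.1,0,0.46],[-0.59,0.1,0,0.46],[-0.59,0.1,0,0.46]],
])

```text
time: 10.3
ee_pos: [0.4754, 0.2636, 0.1378]
ee_rot: [3.141, -0.001, -1.878]
ft_force: [-0.5, -0.2, -0.3]
opening: 0.0532
grip_force: 0.0
```

```bash
python3 - <<'E'
from h import *
snap("side","side5.png",(205,100,325,210),5)
s=monitor.sense();print(s["time"],s["ee_pos"],s["ee_rot"],s["ft_force"],s["q"])
E
```

```text
10.35 [0.47543032 0.26369845 0.13793431] [ 3.14130162e+00 -4.69687777e-04 -1.87760604e+00] [-0.7611614  -0.0105593  -0.61753368] [-0.58972694  0.40052602  0.03270173  1.91004544 -0.01713614  0.83183269
  2.28672028]
```

View pics/side5.png

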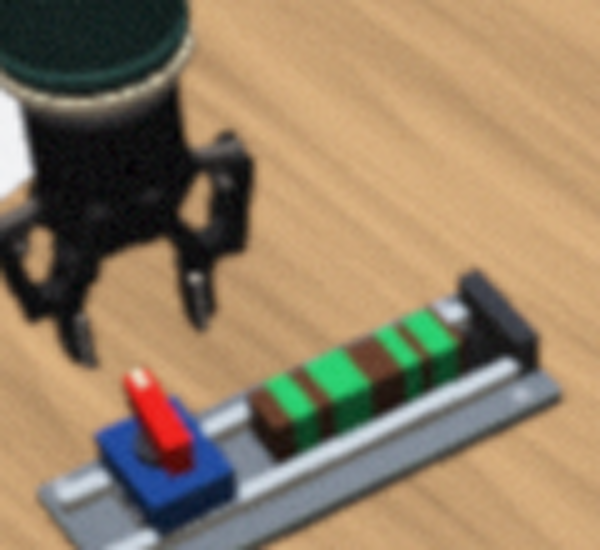

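The billet lies flat in the channel, let go, with the fingers over the knob bar. Descend and grip it.

Call:
drive_tool([
  [[0,0,-0.15,0],[0,0,-0.3,0],[0,0,-0.345,0],[0,0,-0.345,0],[0,0,-0.345,0],[0,0,-0.345,0]],
])

```text
time: 10.85
ee_pos: [0.4763, 0.2642, 0.0706]
ee_rot: [-3.14, 0.001, -1.876]
ft_force: [-0.1, 0.1, 0.2]
opening: 0.0527
grip_force: 0.0
```

Call:
drive_tool([
  [[0,0,0,0],[0,0,0,0],[0,0,0,0],[0,0,0,0],[0,0,0,0],[0,0,0,0],[0,0,0,0],[0,0,0,0]],
], hand=0)

```text
time: 11.52
ee_pos: [0.4761, 0.264, 0.0702]
ee_rot: [-3.141, 0.001, -1.875]
ft_force: [-1.5, -1.8, 11.2]
opening: 0.0152
grip_force: 58.5
```

Call:
drive_tool([
  [[0.05,-0.009,0,0],[0.1,-0.018,0,0],[0.15,-0.027,0,0],[0.2,-0.036,0,0],[0.22,-0.04,0,0],[0.22,-0.04,0,0],[0.22,-0.04,0,0]],
])

```text
time: 12.1
ee_pos: [0.5208, 0.2558, 0.0703]
ee_rot: [-3.14, 0.001, -1.876]
ft_force: [2.1, -1.4, 7.6]
opening: 0.015
grip_force: 58.9
```

Call:
drive_tool([
  [[0.02,-0.0036,0,0],[0.04,-0.0072,0,0],[0.05,-0.009,0,0],[0.05,-0.009,0,0],[0.05,-0.009,0,0]],
])

```text
time: 12.52
ee_pos: [0.5302, 0.2541, 0.0702]
ee_rot: [-3.141, 0.001, -1.875]
ft_force: [-0.6, -2.1, 9.4]
opening: 0.0145
grip_force: 59.3
```

Call:
drive_tool([
  [[0.01,-0.0018,0,0],[0.02,-0.0036,0,0],[0.02,-0.0036,0,0],[0.02,-0.0036,0,0]],
])

```text
time: 12.85
ee_pos: [0.5322, 0.2538, 0.0701]
ee_rot: [3.139, -0.001, -1.875]
ft_force: [-15.7, -1.7, 21.5]
opening: 0.0148
grip_force: 61.2
```

Call:
drive_tool([
  [[0.01,-0.0018,0,0],[0.01,-0.0018,0,0],[0.01,-0.0018,0,0]],
])

```text
time: 13.1
ee_pos: [0.5325, 0.2537, 0.0701]
ee_rot: [3.136, -0.002, -1.874]
ft_force: [-28.4, -0.6, 33.0]
opening: 0.0149
grip_force: 62.7
```

Hard contact in x shows the billet is clamped between the stops. I ease off 2.5 mm of command and turn clockwise.

Call:
drive_tool([
  [[-0.012,0.0022,0,0],[-0.012,0.0022,0,0],[-0.012,0.0022,0,0]],
])

```text
time: 13.35
ee_pos: [0.5322, 0.2538, 0.0702]
ee_rot: [3.14, -0.0, -1.875]
ft_force: [-12.4, -1.0, 18.1]
opening: 0.0149
grip_force: 60.6
```

Call:
drive_tool([
  [[0,0,0,-0.03],[0,0,0,-0.06],[0,0,0,-0.09],[0,0,0,-0.12],[0,0,0,-0.15],[0,0,0,-0.18],[0,0,0,-0.21],[0,0,0,-0.24],[0,0,0,-0.27],[0,0,0,-0.3],[0,0,0,-0.33],[0,0,0,-0.36],[0,0,0,-0.38],[0,0,0,-0.38],[0,0,0,-0.38]],
])

```text
time: 14.6
ee_pos: [0.5323, 0.2536, 0.0702]
ee_rot: [3.141, -0.002, -3.069]
ft_force: [-12.4, -3.6, 21.3]
opening: 0.0151
grip_force: 61.1
```

```bash
python3 - <<'E'
from h import *
s=monitor.sense();print(s["ee_pos"],s["ee_rot"],s["ft_force"],s["wrist_torque"],s["q"][6])
E
```

```text
[0.53229215 0.25363378 0.07016144] [ 3.14122029e+00 -1.67766277e-03 -3.06910922e+00] [-12.36387072  -3.63292996  21.25384951] [-0.59077801  2.7228718  -0.04979539] 1.3673785153318736
```

Call:
drive_tool([
  [[0,0,0,-0.015],[0,0,0,-0.025],[0,0,0,-0.025],[0,0,0,-0.025]],
])

```text
time: 14.93
ee_pos: [0.5323, 0.2537, 0.0702]
ee_rot: [3.141, -0.002, 3.136]
ft_force: [-13.1, -2.7, 20.4]
opening: 0.0148
grip_force: 61.0
```

```bash
python3 - <<'E'
from h import *
s=monitor.sense();print(s["ee_pos"],s["ee_rot"],s["ft_force"],s["wrist_torque"],s["q"][6])
E
```

```text
[0.53226712 0.2536554  0.07016113] [ 3.14116174e+00 -1.81208924e-03  3.13574278e+00] [-13.14261336  -2.70647948  20.36085192] [-0.62135854  2.77117177 -0.03982437] 1.3025267278213977
```

Call:
drive_tool([
  [[0,0,0,-0.015],[0,0,0,-0.03],[0,0,0,-0.03],[0,0,0,-0.03]],
])

```text
time: 15.27
ee_pos: [0.5323, 0.2537, 0.0702]
ee_rot: [-3.141, -0.002, 3.044]
ft_force: [-11.7, -3.9, 20.6]
opening: 0.0148
grip_force: 76.8
```

```bash
python3 - <<'E'
from h import *
s=monitor.sense();print(s["ee_pos"],s["ee_rot"],s["ft_force"],s["wrist_torque"],s["q"][6])
E
```

```text
[0.5323036  0.25368992 0.07017992] [-3.14131751e+00 -1.56817001e-03  3.04384726e+00] [-11.68738708  -3.85127958  20.59755843] [-0.84911563  2.64307394  1.88999172] 1.2257016020604086
```

The torque has risen to 1.9 N m, so the end is reached. Relax, open, rise.

Call:
drive_tool([
  [[-0.006,0.001,0,0.015],[-0.006,0.001,0,0.015],[-0.006,0.001,0,0.015]],
])

```text
time: 15.52
ee_pos: [0.5322, 0.2536, 0.0702]
ee_rot: [3.141, 0.0, 3.09]
ft_force: [-4.0, -4.0, 12.5]
opening: 0.0152
grip_force: 62.7
```

Call:
drive_tool([
  [[0,0,0,0],[0,0,0,0],[0,0,0,0],[0,0,0,0],[0,0,0,0],[0,0,0,0]],
], hand=0.6)

```text
time: 16.02
ee_pos: [0.532, 0.2535, 0.0692]
ee_rot: [-3.141, -0.0, 3.088]
ft_force: [-0.2, 0.2, -0.5]
opening: 0.0511
grip_force: 0.0
```

Call:
drive_tool([
  [[0,0,0.1,0],[0,0,0.3,0],[0,0,0.5,0],[0,0,0.7,0],[0,0,0.7,0],[0,0,0.7,0]],
])

```text
time: 16.52
ee_pos: [0.5329, 0.2541, 0.2115]
ee_rot: [3.139, 0.003, 3.089]
ft_force: [0.5, 0.3, -0.4]
opening: 0.0512
grip_force: 0.0
```

Call:
drive_tool([
  [[-0.6,0.9,0.1,0],[-0.6,0.9,0.1,0],[-0.6,0.9,0.1,0],[-0.6,0.9,0.1,0],[-0.6,0.9,0.1,0],[-0.6,0.9,0.1,0],[-0.6,0.9,0.1,0],[-0.6,0.9,0.1,0]],
])

```text
time: 17.18
ee_pos: [0.4115, 0.4335, 0.2282]
ee_rot: [-3.14, -0.001, 3.09]
ft_force: [1.2, -0.0, 0.5]
opening: 0.0516
grip_force: 0.0
```

```bash
python3 - <<'E'
from h import *
O=np.array([.556,.249]);a=-.18;R=np.array([[np.cos(a),np.sin(a)],[-np.sin(a),np.cos(a)]])
for c in("top","side"):
  im=optics.read_camera(c); hsv=cv2.cvtColor(im,cv2.COLOR_RGB2HSV).astype(int); H,S,V=hsv[...,0],hsv[...,1],hsv[...,2]
  X,Y=np.meshgrid(range(640),range(480))
  roi=(X>205)&(X<330)&(Y>130)&(Y<225) if c=="side" else (X>205)&(X<270)&(Y>165)&(Y<285)
  for n,m,z in (("red",((H<6)|(H>174))&(S>170)&(V>100),.0825),("blue",(H>105)&(H<125)&(S>150),.05),("green",(H>50)&(H<80)&(S>120)&(V>150),.044)):
    ys,xs=np.nonzero(m&roi)
    if len(xs)<5: print(c,n,"none"); continue
    (cx,cy),s,an=rect(c,np.c_[xs,ys],z); print(c,n,len(xs),"clamp xy mm",np.round(R@([cx,cy]-O)*1e3,1),np.round(s,3),"ang %.1f"%an)
s=monitor.sense();print(s["ee_pos"],s["ft_force"])
E
```

```text
top red 111 clamp xy mm [-26.3  -1.2] [0.014 0.058] ang 89.1
top blue 230 clamp xy mm [-25.5  -1.2] [0.066 0.048] ang 80.3
top green 223 clamp xy mm [62.3  1.9] [0.031 0.1  ] ang 79.3
side red 102 clamp xy mm [-27.  -4.] [0.019 0.057] ang 88.9
side blue 224 clamp xy mm [-27.8 -26.6] [0.049 0.053] ang 83.3
side green 239 clamp xy mm [  8.7 -53.1] [0.242 0.086] ang 34.4
[0.41266867 0.43231241 0.22856658] [ 0.08109469 -1.23811189  0.1959183 ]
```

```bash
python3 -c "
from bench import ticket
print(ticket.hand_in())"
```

```text
the job is handed in; nothing more can be done
None
```

The copper-ore billet is in the clamp channel, held between the blue stop and the fixed stop, with the red knob at its locked end (about 1.40 rad on the last pictures); I handed the job in at about 17 s of the 53 s and got no verdict back.

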